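Wind the moulder's cutter down to its stop and back off a quarter turn

TASK

Park the cutter of the small bench moulder: wind its handwheel clockwise (seen from above) until you feel it come up against the stop, some one to two and a half turns away, then back it off a quarter turn anticlockwise so that the screw does not jam, and let go. Leave the wood offcut, glue bottle and screwdriver where they are.

Things in the scene. Friction and masses are not known exactly. Their poses are not given: they have to be found in the camera images.
- moulder: Fixed bench moulder: teal box with a dark steel top, 120 mm high, at x 100 to 430, y -200 to 200 mm (own frame); pine fence to 182 mm height with its knobs at x 330 to 360, cutter at x 270 (sinks 12 mm per clockwise turn). In front a teal gearbox, 110 mm wide, 75 mm high, carries the handwheel. Origin on the work surface under the wheel's axis, x from wheel to machine, z up.
- wheel_axis (a point): Centre of the dark steel three-spoked handwheel: on its vertical axis, in the plane of its rim, 105 mm above the work surface. The rim is a 14 mm bar on a circle of 65 mm radius (its top at 112 mm height). The hub, 32 mm across, stands no more than 6 mm above the rim.
- crank (a point): The wheel's red crank handle: an upright plastic grip, diameter 24 mm, from 114 to 174 mm height, on the rim 65 mm from the wheel's axis. It spins freely on its own pin, so fingers can hold it and lead it round the circle without turning the gripper. This point: on its axis, 148 mm above the work surface.
- wheel (a joint): Handwheel angle, rad, over many turns; grows clockwise seen from above. The hard stop ends the clockwise travel, 7.9 to 14.1 rad (1.25 to 2.25 turns) on from the start; its reading is not told: feel it. Friction about 0.25 N m (4 N at the crank); the wheel stays where it is left. Another hard stop ends the anticlockwise travel, 1.6 turns or more from the start.
- glue: Bystander: white glue bottle with orange cap, 60 mm in diameter, 150 mm high, standing on the work surface 220 mm or more to the left of the wheel's axis. Origin at the centre of its underside.
- screwdriver: Bystander: screwdriver lying on the work surface to the right of the wheel, under 40 mm high.
- offcut: Bystander: brown wood offcut 50 x 120 x 30 mm lying on the moulder's steel top, at its front right corner. Origin at the centre of its underside.

How it is judged:
By the outcome, as a careful person would: the job done as asked, in the order asked, and still so for the second after the job is handed in, with the robot touching nothing.
It also fails if it takes over 72 s, if anything falls off the work surface, if the arm or the gripper's body presses on something with over 40 N, if the wrist force passes 120 N, or if a joint passes its speed limit or range.

ROBOT

A 6-joint arm with a two-finger parallel gripper is mounted at the origin on the work surface. World frame = base frame: x ahead of the robot, y to its left, z up, the work surface at z = 0. Lengths are in m, angles in degrees, forces in N, time in s.
With the tool pointing down it reaches from about 0.325 to 0.775 m from the base axis. Payload 5.5 kg.
Tool frame: the origin (TCP) lies at the centre of the arm's flange, where the gripper is bolted on; the fingertips stand 182 mm ahead of it and the grasp point (between the pads) lies 163 mm ahead of it; z points along the fingers, y is the line along which they close (so a half turn about z gives the same grasp; the last joint's range is limited). The gripper opens to 88 mm and grips with 3 to 60 N. Pads are 20 mm wide; open, the fingers measure 115 mm over their backs; the gripper's body (75 mm by 178 mm) begins 61 mm behind the grasp point.
Start: joints at [-78.421, 5.22, 70.514, -0, 104.267, -3.249], TCP at [0.154, -0.58, 0.405] pointing down, gripper open.
Joint ranges: [-164.24, 164.24], [-49.07, 125.15], [9.68, 141.18], [-86.29, 266.29], [3.28, 154.24], [-151.56, 151.56]. Speed limits (degrees/s): [147.25, 147.25, 172.46, 180, 180, 180].

INTERFACE

Orientations are given as [roll, pitch, yaw] about the fixed x, y, z axes, in that order (R = Rz(yaw) Ry(pitch) Rx(roll)).
In Python, from station import r gives the robot as it stands. The module is installed in compiled form; this text tells all that it offers. Calls block until the motion is done:
- r.reach(position, orientation): joint-space move of the TCP to a pose.
- r.servo_line(position, rotation=None, speed=0.15): straight line of the TCP; rotation=None keeps the orientation; speed is the mean speed in m/s.
- r.move_joints(angles): joint-space move.
- r.let_go() and r.grab(squeeze=None): open the fingers fully, or close them until they stop; squeeze is the grip in N (None keeps the last).
- r.wait(seconds).
- r.inverse_kinematics(position, orientation): joint angles nearest the present ones, or None.
- r.sense(): the state.
- r.snapshot(name): name is "side" or "top" or "wrist"; returns a dict with "frame" (384x512x3 uint8, red, green, blue), "fx", "fy", "cx", "cy" (pixels), "dist_coeffs" ([k1, k2, p1, p2, k3] as OpenCV has them; the pictures are not rectified), "R" (3x3) and "t" (3): a world point X has camera coordinates R X + t. Camera axes: x right, y down, z forward; pixel columns grow to the right and rows downward; lengths in m; the calibration is good to about 2 mm. A picture is of the moment at which its call begins. There is no depth.
A pose or a line that the arm cannot do raises r.IKError and nothing moves.
- r.hand_in(): hands the job in; it is judged then, once.
The state is a dict: "clock": time; "joints": joint angles; "joint_vel": joint speeds; "joint_torque": joint torques, N m; "tcp_pos": TCP position; "orientation": TCP orientation; "contact_force": force on the tool from outside, world axes, zero at the start; "torque": the same for the moment, N m; "opening": finger opening in m; "gripper_force": force on a finger pad.
Only numpy, scipy, OpenCV 4.12 (cv2) and the standard library are available. Lean on these libraries where they do the work, as an engineer would, in place of code of your own. Each camera call takes 0.05 s, during which the arm holds its last target. There are 200 camera calls.

## Working session

There is one attempt and no reset: what is moved stays moved. The work goes in short steps, each a Python script; the robot and the scene stay as the last script left them, time stands still between calls to the robot, and variables do not carry over. Pictures are saved under pics/ and viewed, at most 10 in all, crops included, and the job is handed in when it is done.

```bash
mkdir -p pics; cat > h.py <<'E'
import numpy as np, cv2
from station import r
def ray(s,uv):
    K=np.array([[s["fx"],0,s["cx"]],[0,s["fy"],s["cy"]],[0,0,1.]])
    p=cv2.undistortPoints(np.array([[uv]],float),K,np.array(s["dist_coeffs"],float))[0,0]
    R=np.array(s["R"]);t=np.array(s["t"])
    return -R.T@t, R.T@np.array([p[0],p[1],1.])
def onz(s,uv,z):
    c,d=ray(s,uv); return c+d*(z-c[2])/d[2]
def two(s1,uv1,s2,uv2):
    c1,d1=ray(s1,uv1);c2,d2=ray(s2,uv2)
    k=np.linalg.lstsq(np.c_[d1,-d2],c2-c1,rcond=None)[0]
    a,b=c1+k[0]*d1,c2+k[1]*d2
    return (a+b)/2,np.linalg.norm(a-b)
def save(s,n): cv2.imwrite("pics/"+n,s["frame"][:,:,::-1])
def red(s):
    h=cv2.cvtColor(s["frame"],cv2.COLOR_RGB2HSV)
    m=(((h[...,0]<6)|(h[...,0]>172))&(h[...,1]>140)&(h[...,2]>70)).astype(np.uint8)
    n,l,st,c=cv2.connectedComponentsWithStats(m)
    return [(st[i].tolist(),c[i].round(1).tolist()) for i in range(1,n) if st[i][4]>25]
E
python3 - <<'E'
from h import *
a=r.snapshot("top");b=r.snapshot("side")
cv2.imwrite("pics/a.png",cv2.resize(np.vstack([a["frame"],b["frame"]])[:,:,::-1],None,fx=.78,fy=.78))
for s in(a,b):print(ray(s,(256,192)),red(s))
print(r.sense())
E
```

```text
(array([0.52448252, 0.06741567, 1.1660954 ]), array([ 4.65699825e-02,  9.60494915e-04, -9.98926205e-01])) [([377, 180, 22, 28, 227], [387.6, 193.4]), ([274, 215, 9, 8, 59], [278.3, 218.5])]
(array([-0.06598886,  0.88762604,  0.72217231]), array([ 0.5279909 , -0.67257947, -0.51858487])) [([328, 150, 18, 19, 160], [335.8, 158.7]), ([293, 162, 11, 24, 208], [297.8, 173.0])]
{'clock': 0.1, 'joints': array([-7.84209733e+01,  5.25904758e+00,  7.05750833e+01,  5.30853922e-04,
        1.04266385e+02, -3.25024719e+00]), 'joint_vel': array([-0.0835549 , -0.1962713 , -0.20723449,  0.03974562, -0.01649113,
        0.02757442]), 'joint_torque': array([ 2.55007006e-03, -4.47856843e+01, -4.07571530e+01,  7.01058400e-02,
        2.84368114e-02, -9.66483162e-05]), 'tcp_pos': array([ 0.15355839, -0.58007263,  0.40361601]), 'orientation': array([-1.79899675e+02, -6.21285120e-03,  1.48293988e+01]), 'contact_force': array([-0.14683415, -0.00855464, -0.12748636]), 'torque': array([-0.02071796,  0.00641293, -0.04676488]), 'gripper_force': 0.0, 'opening': 0.0877468118146086}
```

View pics/a.png

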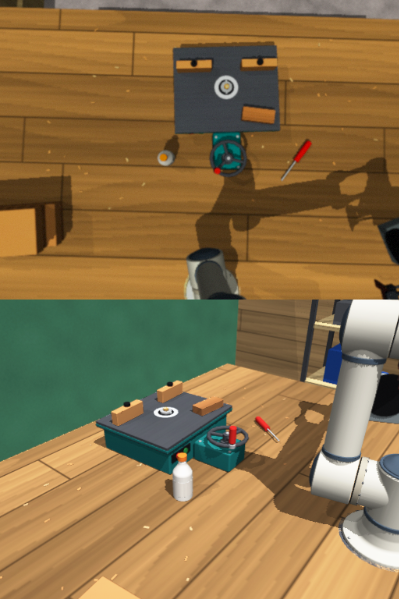

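The picture shows (0.78 scale) the wheel at about (228,154) top, with the red crank at its near-left, the screwdriver to the right at (297,158) and the glue to the left at (165,157). Next I locate the axis.

```bash
python3 - <<'E'
from h import *
a=r.snapshot("top");b=r.snapshot("side")
p,e=two(a,(278.3,218.5),b,(297.8,173.));print("crank",p,e)
f=a["frame"];h=cv2.cvtColor(f,cv2.COLOR_RGB2HSV)
m=((h[...,1]<70)&(h[...,2]<110)).astype(np.uint8)
m[:, :200]=0;m[:,380:]=0;m[:40]=0;m[172:]=0
cs=cv2.findContours(m,0,2)[0];c=max(cs,key=cv2.contourArea)
w=np.array([onz(a,q[0],.12)[:2] for q in c],np.float32)
rc=cv2.minAreaRect(w);print("top",rc);B=cv2.boxPoints(rc);print(B)
cen=np.array(rc[0]);
for k in range(4):
    d=(B[k]+B[(k+1)%4])/2-cen; u=d/np.linalg.norm(d)
    if u[0]<-.7: print("axis est",cen+u*.265,"yaw",np.degrees(np.arctan2(-u[1],-u[0])))
c1=cv2.resize(a["frame"][165:240,255:335],None,fx=7,fy=7,interpolation=2)
c2=cv2.resize(b["frame"][140:220,240:325],None,fx=7,fy=7,interpolation=2)
cv2.imwrite("pics/b.png",np.hstack([c1[:525,:400],cv2.resize(c2,(400,525))])[:,:,::-1]) if 0 else save({"frame":c1},"b.png")
E
```

```text
crank [0.49750027 0.00216054 0.144857  ] 0.0014640669758310446
top ((0.8079777956008911, -0.02457156777381897), (0.3311784565448761, 0.3967647850513458), 3.219620704650879)
[[ 0.6315081   0.16419765]
 [ 0.6537918  -0.2319409 ]
 [ 0.9844475  -0.21334079]
 [ 0.9621638   0.18279776]]
axis est [ 0.54339607 -0.03945487] yaw 3.219619860575616
```

View pics/b.png

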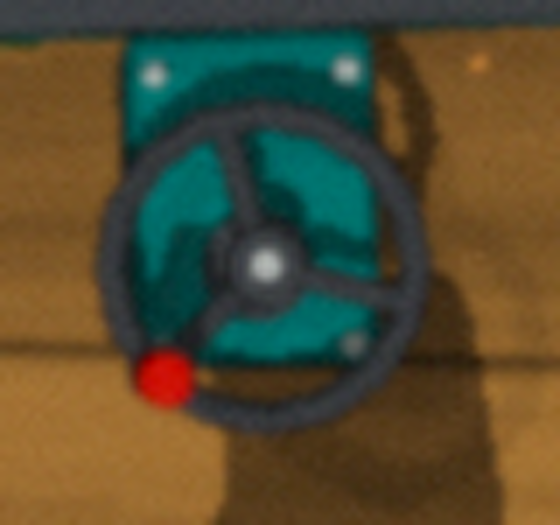

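The enlarged crop shows the wheel rim centred at crop (264,266), which is pixel (292.7,203), with the hub at the same place and the crank at crop (165,378). The crank lies about 62 mm from the estimated axis, close to the 65 mm given. I'll go above the crank and look.

```bash
python3 - <<'E'
from h import *
a=r.snapshot("top")
print("rim",onz(a,(292.3,202.7),.105), "cranktop",onz(a,(278.3,218.2),.174))
r.reach([.497,.003,.43],[180,0,0])
s=r.sense();print(s["clock"],s["joints"].round(1),s["tcp_pos"],s["contact_force"])
w=r.snapshot("wrist");save(w,"w.png");print(red(w))
for q in red(w): print(onz(w,q[1],.174),onz(w,q[1],.148))
E
```

```text
rim [ 0.54511849 -0.04044155  0.105     ] cranktop [0.49968883 0.00444552 0.174     ]
2.6583 [ -3.6 -10.2  82.9  -0.  107.3  86.4] [0.49707232 0.00238439 0.42993362] [-0.53667853  0.11840386 -0.33007206]
[([158, 44, 20, 8, 142], [167.4, 47.6]), ([500, 118, 12, 23, 143], [507.2, 129.7]), ([248, 178, 27, 38, 819], [260.9, 197.1])]
[0.61614827 0.07232766 0.174     ] [0.62145549 0.07993446 0.148     ]
[ 0.55802773 -0.19268295  0.174     ] [ 0.55691285 -0.2143588   0.148     ]
[0.50227726 0.00380181 0.174     ] [0.49500217 0.00383677 0.148     ]
```

View pics/w.png

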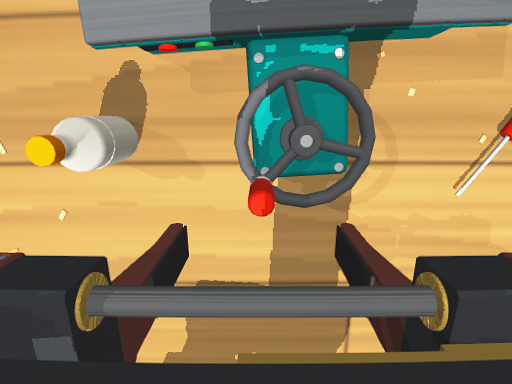

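The wrist view shows the crank at (261,197) and the hub at (305,140), with the open fingers on either side of the crank in y. This agrees with the estimates: axis (0.544,-0.040), crank (0.4975,0.0035). Now I grasp and lead it round.

```bash
cat >> h.py <<'E'
C=np.array([.544,-.040]); Z=.311
def frame(th): 
    return np.array([np.cos(th),np.sin(th)]), np.array([np.sin(th),-np.cos(th)])  # radial, clockwise tangent
def step(th,R=.065,speed=.08,f0=np.zeros(3)):
    u,t=frame(th); r.servo_line([*(C+R*u),Z],speed=speed)
    s=r.sense(); f=(s["contact_force"]-f0)[:2]; d=s["tcp_pos"][:2]-C
    return s, f@t, f@u, np.arctan2(d[1],d[0]), np.hypot(*d)
E
python3 - <<'E'
from h import *
r.servo_line([.4975,.0035,Z],speed=.1)
s=r.sense();f0=s["contact_force"];print(s["clock"],f0)
r.grab(25)
s=r.sense();print(s["clock"],s["opening"],s["gripper_force"],s["contact_force"],s["tcp_pos"])
np.save("f0.npy",f0)
d=np.array([.4975,.0035])-C; th0=np.arctan2(d[1],d[0]); print("th0",th0,np.hypot(*d))
np.save("th0.npy",th0)
for k in range(1,13):
    s,ft,fr,a,R=step(th0-np.radians(8)*k,f0=f0)
    print(round(s["clock"],2),*np.round([ft,fr,np.degrees(a),R*1e3,s["contact_force"][2],s["opening"]*1e3],1))
    if abs(ft)>25: break
E
```

```text
4.05 [-0.14705913 -0.40780468  0.08101867]
5.05 0.0237933914637357 24.99942758877296 [ 1.84659375 -2.23248913 -0.50463388] [0.49756835 0.0031985  0.31101138]
th0 2.3895154860705925 0.0636749558303734
5.32 1.0 -7.7 128.8 64.0 -3.6 23.4
5.58 1.5 -7.2 120.7 64.0 -2.7 23.4
5.85 1.3 -7.0 112.6 64.0 -2.0 23.9
6.12 1.8 -6.1 104.6 64.0 -0.7 23.5
6.38 2.5 -6.3 96.6 64.0 -1.1 23.9
6.65 1.1 -5.9 88.5 64.1 -0.4 23.7
6.92 2.8 -4.9 80.5 64.2 1.1 23.9
7.18 0.1 -5.2 72.6 64.3 0.0 23.5
7.45 1.1 -3.6 64.7 64.5 1.3 23.6
7.72 0.5 -5.0 56.8 64.6 1.8 23.6
7.98 0.9 -4.0 49.0 64.8 1.2 23.6
8.25 1.3 -4.2 41.1 64.9 1.9 23.5
```

```bash
python3 - <<'E'
from h import *
f0=np.load("f0.npy");th0=float(np.load("th0.npy"))
q=96.;i=0
while q<830:
    q+=6 if q<420 else 3
    s,ft,fr,a,R=step(th0-np.radians(q),f0=f0)
    i+=1
    if i%12==0 or abs(ft)>7 or abs(fr)>20: print(q,round(s["clock"],2),*np.round([ft,fr,(np.degrees(th0-a)-q+180)%360-180,R*1e3,s["contact_force"][2],s["opening"]*1e3],1))
    if ft<-28 or abs(fr)>40: break
np.save("q.npy",q)
w=r.snapshot("top");print(q,red(w));save({"frame":cv2.resize(w["frame"][165:240,255:335],None,fx=5,fy=5)},"c.png")
E
```

```text
168.0 11.25 -1.2 6.9 0.5 65.9 -1.8 23.9
240.0 14.25 0.5 4.5 0.2 65.7 0.9 23.8
312.0 17.25 0.7 -6.6 0.1 64.5 -3.1 23.9
384.0 20.25 0.1 -4.9 -0.2 63.8 0.0 24.1
438.0 23.25 -2.0 -4.2 -0.3 64.6 2.9 23.6
474.0 26.25 -2.3 0.7 0.0 65.2 1.2 23.8
495.0 28.0 -7.8 5.3 -0.9 65.5 -0.4 23.8
498.0 28.25 -19.5 4.7 -2.9 65.4 -0.4 23.5
501.0 28.5 -28.8 2.7 -5.0 65.4 0.7 23.5
501.0 [([377, 181, 22, 27, 230], [387.5, 193.5])]
```

The stop is felt at about 494.5° (1.37 turns): force rises linearly to 29 N while the crank stays still. Now I back off 90°, release and rise.

```bash
python3 - <<'E'
from h import *
f0=np.load("f0.npy");th0=float(np.load("th0.npy"))
for q in np.r_[np.arange(495,405,-6),404.2]:
    s,ft,fr,a,R=step(th0-np.radians(q),f0=f0)
r.wait(.3);s=r.sense()
d=s["tcp_pos"][:2]-C
print(s["clock"],q,ft,fr,(np.degrees(th0-np.arctan2(d[1],d[0])))%360+360,s["tcp_pos"],s["opening"])
r.let_go()
p=r.sense()["tcp_pos"]
r.servo_line([p[0],p[1],.43],speed=.12)
r.servo_line([p[0]-.1,p[1],.43],speed=.15)
a=r.snapshot("top");b=r.snapshot("side");w=r.snapshot("wrist")
print(red(a),red(b),red(w));save(w,"d.png")
for z in red(w): 
    m=onz(w,z[1],.144)[:2]; print(m,np.hypot(*(m-C)),np.degrees(th0-np.arctan2(*(m-C)[::-1]))%360+360)
s=r.sense();print(s["clock"],s["contact_force"],s["opening"])
E
```

```text
32.85 404.2 -0.03570828914000978 -6.41350319146909 404.2735541526963 [0.5410566  0.02394191 0.31103449] 0.023374267693658097
[([377, 180, 22, 28, 226], [387.7, 193.4]), ([268, 199, 8, 8, 49], [271.4, 202.8])] [([299, 73, 26, 8, 60], [310.6, 76.9]), ([299, 77, 24, 23, 313], [309.8, 88.8]), ([324, 88, 7, 8, 31], [327.6, 92.1]), ([306, 114, 6, 13, 40], [309.2, 120.0]), ([299, 135, 10, 19, 56], [305.6, 145.1]), ([328, 150, 18, 19, 160], [335.8, 158.7]), ([274, 160, 10, 23, 200], [278.7, 171.1])] [([249, 62, 30, 36, 825], [263.3, 79.3])]
[0.5413294  0.02442691] 0.06448223717234261 404.5355062660694
36.0417 [ 0.27172411 -0.07689599 -0.09267742] 0.08799058058395469
```

View pics/d.png

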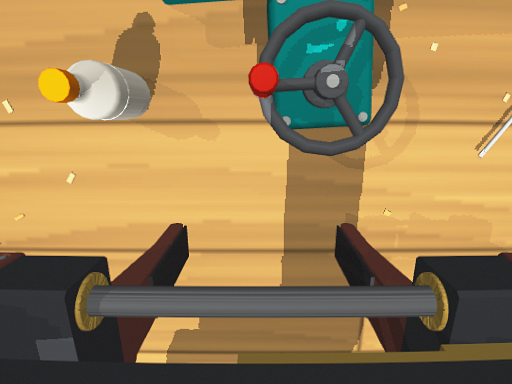

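The crank, at (263,79), stands at 404.5°, 90° back from the stop. The gripper is clear, and the glue bottle still stands at (95,90).

```bash
python3 -c "
from station import r
print(r.hand_in())"
```

```text
the job is handed in; nothing more can be done
None
```

I wound the handwheel clockwise about 1.37 turns until it came up against the stop, backed it off a quarter turn (90°), let go and handed the job in at about 36 s, with the gripper clear.

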